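# Rig the wire take-up arm for threading

## Task

Make the wire take-up unit ready for threading: drop the orange guide roller over the upright pin at the end of the locked telescoping arm, all the way down, and let go of it. Then pinch the arm's grip head so that its blue lock button is squeezed in, draw the sprung arm out until the yellow pointer stands at the red mark on the scale, and finish still holding it there, with the roller on its pin. Leave the red mark and the other things on the bench where they are.

Things in the scene. Friction and masses are not known exactly. Their poses are not given: they have to be found in the camera images.
- take_up_unit: Fixed unit: grey base plate 284 x 124 x 10 mm carrying an aluminium tube (34 mm square, centre line 62 mm up, collar top 83 mm). Origin on the bench below the tube's line, 150 mm from the base's front edge; x runs along the tube, away from the robot (the arm slides out along -x), y to the left, z up. Scale rail, 25 mm high, at y = 43 to 55 mm. Turned up to 0.35 rad either way.
- take_up_arm (a joint): How far the arm is drawn out, m: 0 = home, latched; at most 0.11. A spring draws it home with about 4.5 N at home and 9 N at 100 mm; when let go it runs home. While latched (button out) it moves no more than about 1 mm.
- grip_head: The arm's end: black block 40 mm long (x), 46 to 84 mm above the bench, with the blue lock button on its right (-y) side and a fixed grey thumb rest on its left (+y) side; in front of it a steel toe 26 mm wide with the upright pin. Axes parallel to the unit's; its origin is no useful point, use the points.
- pinch_point (a point): In the grip head, 66 mm above the bench, 60 mm behind the pin: pinch here from above, fingers closing along the unit's y. Thumb rest face 18 mm to +y of it; button face 25 mm to -y at rest, 18 mm when fully in (43 mm wide at rest, 36 squeezed); faces 24 to 26 mm square. The thumb rest does not give: a grip centred here or 1 mm to +y presses the button right in.
- lock_button (a joint): Blue lock button travel, m: 0 = out, 0.007 = fully in, moving along the unit's +y. Sprung: 3 N at first, 10 N fully in. The latch clears at about 0.0035; it matters only at home, for drawing the arm free.
- pin_seat (a point): Centre of the top of the brass shoulder at the foot of the pin, 56 mm above the bench: the roller's underside rests here. Steel pin 11 mm in diameter, 38 mm high above this point, its top 7 mm coned. The arm must be at home and latched while the roller is fitted.
- pointer_tip (a point): Tip of the yellow pointer that hangs from the grip head beside the scale, 28 mm above the bench, and moves with the arm.
- red_mark (a point): Middle of the 6 mm wide red mark on the scale rail, at the rail's inner edge, 28 mm above the bench. With the arm home it lies 42 to 88 mm ahead of the pointer tip along the unit's -x. It stays where set but would slide if pushed. The pointer is at the mark when both have the same x in the unit's frame.
- orange_roller: Loose orange grooved guide roller with a brass bush, 40 mm in diameter, 30 mm high, through bore 15 mm, about 60 g; standing on the bench on one end (both ends are alike). Origin at the centre of its underside, z along its bore.
- black_roller: Bystander: the same roller in black, also loose and standing on the bench; not to be used. The two may have swapped places.
- housing_white: Bystander: loose small white connector housing, 22 x 28 x 13 mm, left of the unit. Origin under its centre.
- flush_cutters: Bystander: loose small cutters with red handles, 51 x 110 x 13 mm, lying on the bench right of the unit, nearer the robot. Origin under the centre.
Things that resemble listed ones, but are neither listed nor needed, are in the scene too. There is more than one size of the orange_roller; the one meant has the size given above.

How it is judged:
By the outcome, as a careful person would: the job done as asked, in the order asked, and still so for the second after the job is handed in, while the arm keeps its last pose, push and grip.
It also fails if it takes over 45 s, if anything falls off the work surface, if the arm or the gripper's body presses on something with over 40 N, if the wrist force passes 120 N, or if a joint passes its speed limit or range.

## Robot

A 6-joint arm with a two-finger parallel gripper is mounted at the origin on a cart in front of the work surface, level with it; the furniture and walls round the work are solid. World frame = base frame: x ahead of the robot, y to its left, z up, the work surface at z = 0. Lengths are in mm, angles in degrees, forces in N, time in s.
With the tool pointing down it reaches from about 275 to 725 mm from the base axis. Payload 5.6 kg.
Tool frame: the origin (TCP) lies at the very end of the fingers, on their centre line; the grasp point (between the pads) lies 19 mm behind it; z points along the fingers, y is the line along which they close (so a half turn about z gives the same grasp; the last joint's range is limited). The gripper opens to 85 mm and grips with 20 to 120 N. Pads are 22 mm wide; open, the fingers measure 114 mm over their backs; the gripper's body (76 mm by 85 mm) begins 54 mm behind the grasp point. The pads swing forward as they close: fully open they stand 13 mm farther back than shut.
Start: joints at [91.536, 14.616, 6.199, 0, -81.583, -16.306], TCP at [140.197, 531.825, 231.283] pointing down, gripper open.
Joint ranges: [-168.99, 168.99], [-69.2, 112.95], [-62.41, 85.93], [-164.36, 98.24], [-168.68, -3.75], [-174.98, 174.98]. Speed limits (degrees/s): [147.25, 147.25, 180, 180, 180, 180].

## Interface

Orientations are given as a 3x3 rotation matrix whose columns are the frame's x, y, z axes.
In Python, from bench import robot, ik, camera, calibration, workorder gives the robot as it stands. Calls block until the motion is done:
- robot.move_pose(position, orientation): joint-space move of the TCP to a pose.
- robot.servo_line(position, ori=None, speed=150): straight line of the TCP; ori=None keeps the orientation; speed is the mean speed in mm/s.
- robot.move_j(angles): joint-space move.
- robot.command_gripper(opening, strength=None): finger opening in mm; strength is the grip in N (None keeps the last); returns when the fingers have stopped.
- robot.pause(seconds).
- ik(position, orientation): joint angles nearest the present ones, or None.
- robot.read_state(): the state.
- camera(name): name is "scene" or "top" or "wrist"; returns the picture (420x560x3 uint8, red, green, blue); there is no depth.
- calibration(name): a dict with "camera_matrix" (3x3 intrinsics, pixels), "D" ([k1, k2, p1, p2, k3] as OpenCV has them; the pictures are not rectified), "position" and "rotation" of the camera in the world. Camera axes: x right, y down, z forward; pixel columns grow to the right and rows downward; lengths in mm; the calibration is good to about 2 mm. A picture is of the moment at which its call begins: read the wrist's pose just before it. calibration takes no time and is no camera call; for the wrist camera it gives the pose at the moment of the call.
A pose or a line that the arm cannot do raises robot.MotionError and nothing moves.
- workorder.finish_job(): hands the job in; it is judged then, once.
The state is a dict: "time": time; "joint_positions": joint angles; "joint_vel": joint speeds; "tau": joint torques, N m; "tool_pos": TCP position; "eef_rot": TCP orientation; "force": force on the tool from outside, world axes, zero at the start; "moment": the same for the moment, N m; "grip_width": finger opening in mm; "gripper_force": force on a finger pad.
Only numpy, scipy, OpenCV 4.12 (cv2) and the standard library are available. Lean on these libraries where they do the work, as an engineer would, in place of code of your own. Each camera call takes 0.05 s, during which the arm holds its last target. There are 200 camera calls.

## Working session

There is one attempt and no reset: what is moved stays moved. The work goes in short steps, each a Python script; the robot and the scene stay as the last script left them, time stands still between calls to the robot, and variables do not carry over. Pictures are saved under pics/ and viewed, at most 11 in all, crops included, and the job is handed in when it is done.

```bash
ls; mkdir -p pics; python3 - <<'E'
from bench import robot,camera,calibration
import cv2,numpy as np
for n in ("scene","top","wrist"):
    im=camera(n); cv2.imwrite(f"pics/{n}0.png",im[:,:,::-1]); c=calibration(n); print(n,np.round(c["camera_matrix"],1).tolist(),np.round(c["position"]),np.round(c["rotation"],3).tolist(),np.round(c["D"],4))
print(robot.read_state())
E
python3 -c "
import cv2
cv2.imwrite('pics/top0b.png',cv2.resize(cv2.imread('pics/top0.png'),(800,600),interpolation=cv2.INTER_CUBIC))"
```

```text
pics
scene [[471.1, 0.0, 278.2], [0.0, 471.1, 214.3], [0.0, 0.0, 1.0]] [-296. -512.  596.] [[0.526, -0.397, 0.752], [-0.85, -0.267, 0.454], [0.021, -0.878, -0.478]] [-0.0279  0.      0.      0.      0.    ]
top [[544.3, 0.0, 282.9], [0.0, 544.3, 206.1], [0.0, 0.0, 1.0]] [ 359.   -9. 1353.] [[0.028, -0.992, 0.119], [-1.0, -0.027, 0.012], [-0.008, -0.12, -0.993]] [-0.0481  0.      0.      0.      0.    ]
wrist [[374.6, 0.0, 283.2], [0.0, 374.6, 209.1], [0.0, 0.0, 1.0]] [214. 512. 373.] [[-0.256, -0.923, -0.288], [-0.967, 0.245, 0.074], [0.002, 0.298, -0.955]] [-0.0863  0.      0.      0.      0.    ]
{'time': 0.15, 'joint_positions': array([ 9.15368053e+01,  1.46453486e+01,  6.14789932e+00, -1.99175308e-02,
       -8.15839301e+01, -1.63057342e+01]), 'joint_vel': array([ 0.00089739, -0.16080053,  0.15257115,  0.02997871,  0.07543157,
        0.08293542]), 'tau': array([-3.58493044e-04, -3.86943877e+01,  2.38082600e+01,  5.36661386e+00,
       -4.54934256e-03, -8.89112997e-07]), 'tool_pos': array([140.07212061, 531.47703168, 230.60506083]), 'eef_rot': array([[ 9.66948750e-01, -2.54970630e-01, -3.05667389e-04],
       [-2.54970804e-01, -9.66947696e-01, -1.42904015e-03],
       [ 6.87988893e-05,  1.45974484e-03, -9.99998932e-01]]), 'force': array([-0.11678213, -0.04812507, -0.41614129]), 'moment': array([-0.00908313, -0.03509966, -0.00266754]), 'gripper_force': 0.0, 'grip_width': 85.42611296584751}
```

View pics/top0b.png

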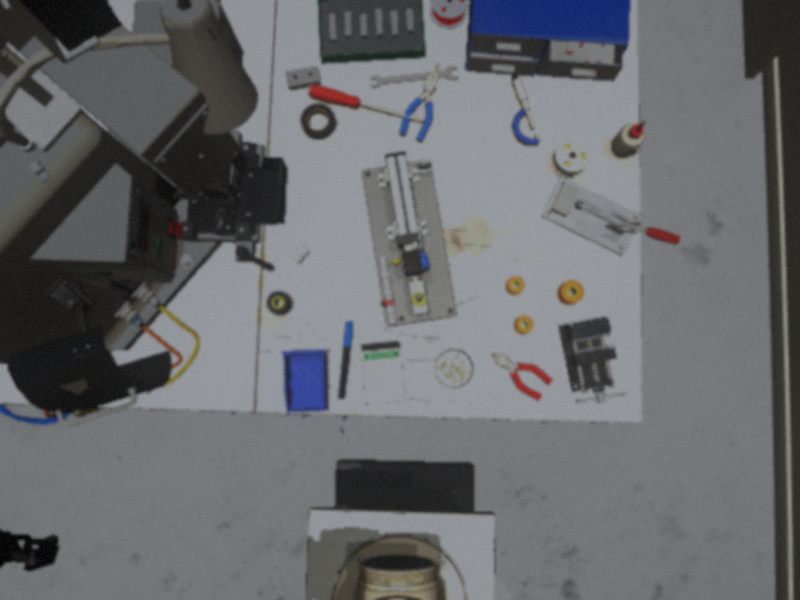

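View pics/scene0.png

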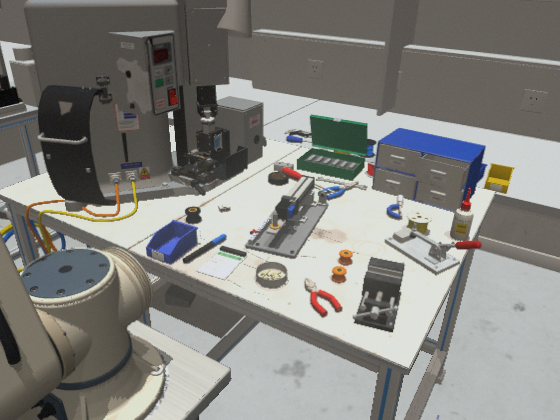

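The top view (800 px scale) shows three orange rollers at (515,286), (524,325) and (571,292), the last one larger. The black roller is at (279,303). The unit's pin is near (419,299), with the red mark near (390,303). Next I'll enlarge both areas.

```bash
cat > h.py <<'E'
import numpy as np,cv2
from bench import robot,ik,camera,calibration,workorder
def ray(c,uv):
    p=cv2.undistortPoints(np.array([[uv]],float),c["camera_matrix"],np.array(c["D"],float))[0,0]
    return np.array(c["rotation"])@np.array([p[0],p[1],1.])
def onz(c,uv,z):
    d=ray(c,uv);o=np.array(c["position"]);return o+d*(z-o[2])/d[2]
def proj(c,P):
    R=np.array(c["rotation"]);t=-R.T@np.array(c["position"],float)
    return cv2.projectPoints(np.array(P,float).reshape(-1,1,3),cv2.Rodrigues(R.T)[0],t,c["camera_matrix"],np.array(c["D"],float))[0][:,0]
E
python3 - <<'E'
from h import *
im=cv2.imread('pics/top0.png')
a=cv2.resize(im[105:235,250:330],None,fx=4.6,fy=4.6,interpolation=cv2.INTER_CUBIC)
b=cv2.resize(im[180:260,340:425],None,fx=4.6,fy=4.6,interpolation=cv2.INTER_CUBIC)
o=np.zeros((600,800,3),np.uint8);o[:598,:368]=a;o[:368,400:791]=b;cv2.imwrite('pics/crop1.png',o)
c=calibration("top")
for q in [(515,286),(524,325),(571,292),(279,303)]: print(q,onz(c,np.array(q)/1.4286,30).round())
E
```

```text
(515, 286) [ 537. -183.   30.]
(524, 325) [ 471. -199.   30.]
(571, 292) [ 530. -279.   30.]
(279, 303) [497. 221.  30.]
```

View pics/crop1.png

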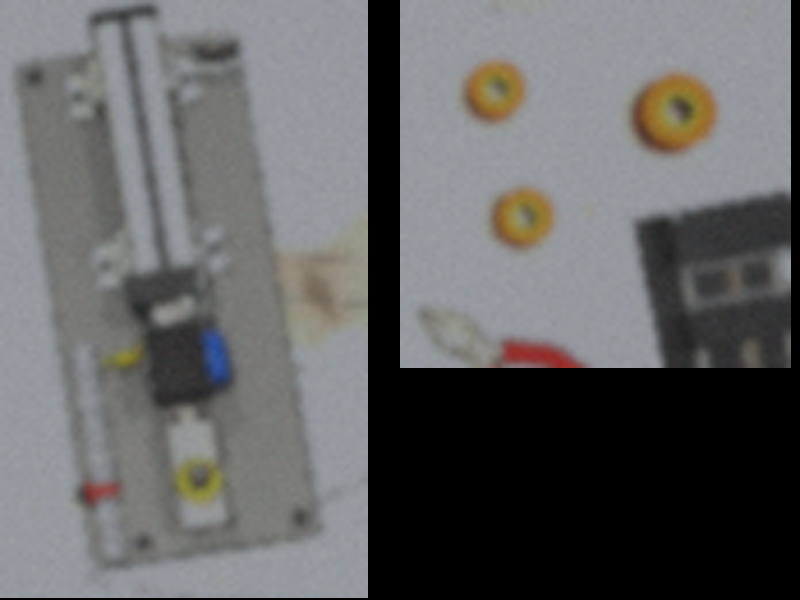

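The larger roller at (571,292) in the 800 px view measures about 17 px, or 41 mm. The other two are about 31 mm, so the larger one is meant. Next I'll estimate the unit's pose and take wrist views of both from close by.

```bash
cat >> h.py <<'E'
def Rt(yaw,flip=False):  # tool down, tool x at yaw (+pi if flip)
    a=yaw+(np.pi if flip else 0); x=np.array([np.cos(a),np.sin(a),0]); z=np.array([0,0,-1.]); return np.c_[x,np.cross(z,x),z]
def save(n,name):
    c=calibration(n); im=camera(n); cv2.imwrite(f"pics/{name}.png",im[:,:,::-1]); np.save(f"pics/{name}.npy",c,allow_pickle=True); return c
E
python3 - <<'E'
from h import *
c=calibration("top"); f=lambda x,y,z:onz(c,(250+x/4.6,105+y/4.6),z)
TL,TR,BL,BR=[f(*q,10)[:2] for q in [(16,68),(240,45),(105,568),(322,532)]]
for a,b in((BL,TL),(BR,TR),(BR,BL),(TR,TL)): d=b-a;print(np.linalg.norm(d),np.degrees(np.arctan2(d[1],d[0])))
pin=f(200,478,94);print("pin",pin,"mark",f(115,490,25),"ptr",f(108,358,28),"tube",f(125,12,79),f(160,270,79))
d=(TL-BL)+(TR-BR);yaw=np.arctan2(d[1],d[0]);print(np.degrees(yaw))
for fl in(0,1):
  for p in((pin[0],pin[1],175),(530,-279,150)): print(fl,ik(p,Rt(yaw,fl)))
E
```

```text
280.84677475279585 11.80668844647094
273.215896660028 10.641700805366842
118.35236492386926 101.00471048961178
124.24749871102193 97.4937507648421
pin [504.11574587 -18.63975041  94.        ] mark [504.4171627   25.97408876  25.        ] ptr [575.09915329  31.76118549  28.        ] tube [750.7979546  26.8456111  79.       ] [613.5671051    4.69690477  79.        ]
11.232217350925817
0 [ 15.70497735  10.91454331  -6.86417017   0.         -72.22128653
  85.52724001]
0 [-12.82435364  22.09352842   4.88667517   0.         -72.79314675
 114.05657099]
1 [ 15.70497735  10.91454331  -6.86417017   0.         -72.22128653
 -94.47275999]
1 [-12.82435364  22.09352842   4.88667517   0.         -72.79314675
 -65.94342901]
```

```bash
python3 - <<'E'
from h import *
R=Rt(np.radians(11.3),1)
robot.move_pose([300,200,300],R)
robot.move_pose([520,-12,190],R); robot.pause(.3)
save("wrist","w1")
robot.move_pose([530,-279,150],R); robot.pause(.3)
save("wrist","w2")
print(robot.read_state()["time"],robot.read_state()["tool_pos"])
for n in("w1","w2"):
  cv2.imwrite(f"pics/{n}b.png",cv2.resize(cv2.imread(f"pics/{n}.png"),(800,600),interpolation=cv2.INTER_CUBIC))
E
```

```text
4.9667 [ 530.31248913 -278.2819511   150.27426129]
```

View pics/w1b.png

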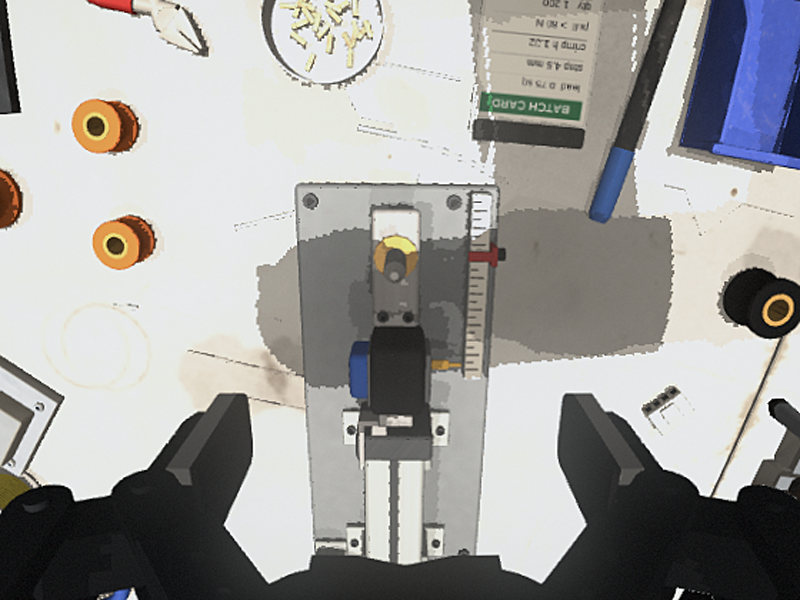

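View pics/w2b.png

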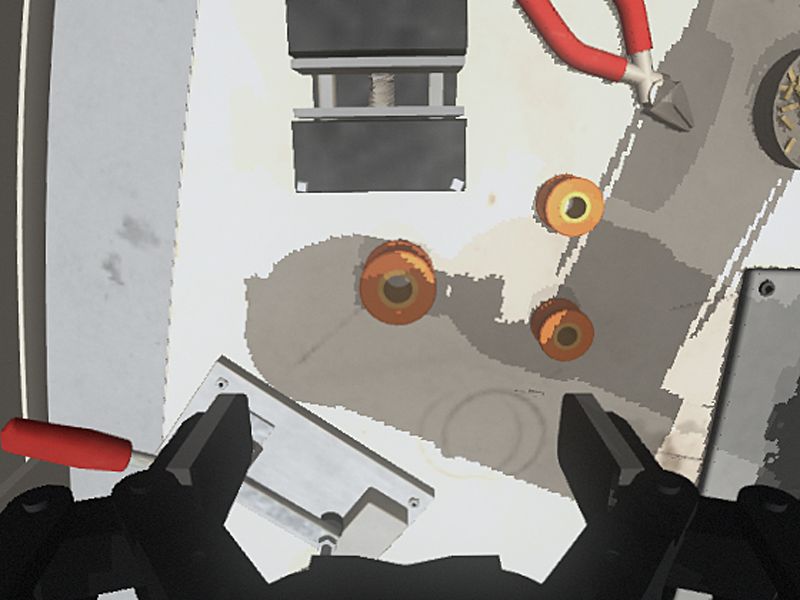

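w2 shows the 40 mm roller with its top centre at (398,287), 78 px across. The two smaller ones are at (570,206) and (567,334). w1 shows the pin at about (397,265), pointer tip at (462,366) and red mark at (470,254). I'll enlarge w1 to read these precisely.

```bash
python3 - <<'E'
from h import *
im=cv2.imread('pics/w1.png')
cv2.imwrite('pics/w1c.png',cv2.resize(im[125:275,200:360],None,fx=4,fy=4,interpolation=cv2.INTER_CUBIC))
c=np.load('pics/w2.npy',allow_pickle=True).item()
k=.7
for q in[(359,287),(437,287),(398,249),(398,325),(398,289)]: print(onz(c,np.array(q)*k,30).round(1))
E
```

```text
[ 534.6 -301.7   30. ]
[ 526.8 -262.7   30. ]
[ 511.3 -286.    30. ]
[ 551.  -278.2   30. ]
[ 531.8 -282.    30. ]
```

View pics/w1c.png

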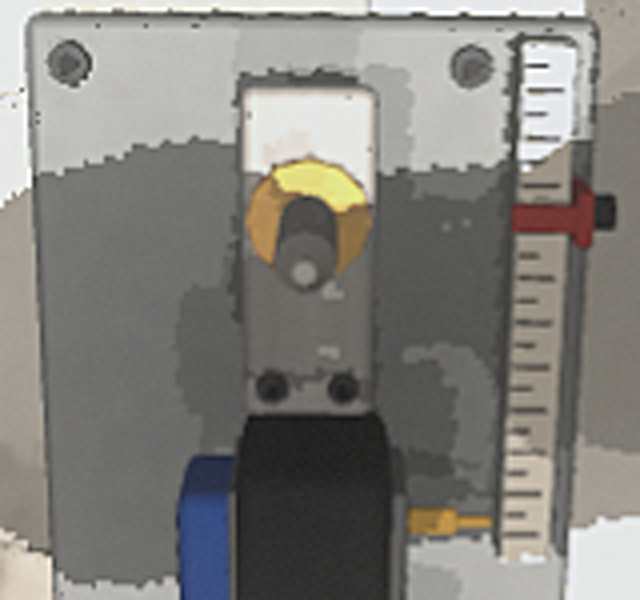

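```bash
python3 - <<'E'
from h import *
c=np.load('pics/w1.npy',allow_pickle=True).item()
f=lambda x,y,z:onz(c,(200+x/4,125+y/4),z)
an=lambda d:np.degrees(np.arctan2(d[1],d[0]))
A,B=f(28,17,10),f(600,17,10); print("front",A,B,np.linalg.norm(A-B),an(B-A)-90)
# side edges in 800px view: left (297,184)->(318,540), right (499,184)->(478,540)
g=lambda x,y,z:onz(c,(x*.7,y*.7),z)
L=g(318,540,10)-g(297,186,10); Rr=g(480,540,10)-g(499,186,10); print("sides",an(L),an(Rr))
print("tube",an(g(397,555,79)-g(397,462,79)))
print("rail in", an(f(500,555,25)-f(518,45,25)))
print("screws",an(f(470,66,10)-f(69,64,10))-90)
print("pin top",f(305,270,94),"cone",f(305,262,87),"shoulder",f(309,216,56))
print("toe edges",an(f(245,410,50)-f(243,95,50)),an(f(375,410,50)-f(376,95,50)), f(310,250,50))
y=np.radians(11.3);u=np.array([np.cos(y),np.sin(y),0]);v=np.array([-u[1],u[0],0])
p,m=f(493,523,28),f(512,218,28);print("ptr",p,"mark",m,"draw",(p-m)@u,"lat",(p-m)@v)
P=f(305,270,94);print("ptr rel pin",(p-P)@u,(p-P)@v,"mark rel pin",(m-P)@u,"frontmid",((A+B)/2-P)@u,((A+B)/2-P)@v)
E
```

```text
front [487.19341608 -84.70861721  10.        ] [463.31755725  34.63763171  10.        ] 121.71106673871378 11.312983278326286
sides 11.107263146778038 11.447209476777607
tube 11.0442690050492
rail in 11.381651260994834
screws 10.979758188248113
pin top [508.17126966 -18.92478385  94.        ] cone [508.64560542 -18.96391633  87.        ] shoulder [507.70789657 -18.96106492  56.        ]
toe edges 10.706607819166237 11.63399425721394 [515.64851093 -17.30619345  50.        ]
ptr [574.32008611  35.22798325  28.        ] mark [506.11014439  23.3036662   28.        ] draw 69.22419266029677 lat -1.6723149852978665
ptr rel pin 75.47752497015438 40.14139169470344 mark rel pin 6.25333230985761 frontmid -33.47506914798695 0.4574700419805371
```

```bash
python3 - <<'E'
from h import *
R=Rt(np.radians(11.2),1)
X,Y=531.2,-282.1
robot.move_pose([X,Y,90],R); robot.servo_line([X,Y,5],speed=100)
robot.command_gripper(36,30); robot.pause(.2)
s=robot.read_state();print(s["grip_width"],s["gripper_force"],s["force"],s["tool_pos"])
robot.servo_line([X,Y,130],speed=200)
robot.move_pose([508,-18.9,150],R); robot.pause(.3); save("wrist","w3")
s=robot.read_state();print(s["grip_width"],s["force"],s["tool_pos"],s["time"])
cv2.imwrite('pics/w3b.png',cv2.resize(cv2.imread('pics/w3.png')[120:420,100:500],(800,600),interpolation=cv2.INTER_CUBIC))
E
```

```text
39.34043284222017 30.489892791956663 [-0.83776554 -0.26564564  5.40112469] [ 531.54563147 -282.26601764    5.56770171]
39.25041957751917 [-1.03599101  1.78975584 -0.24875742] [508.08695995 -19.52007548 149.84095259] 9.1667
```

View pics/w3b.png

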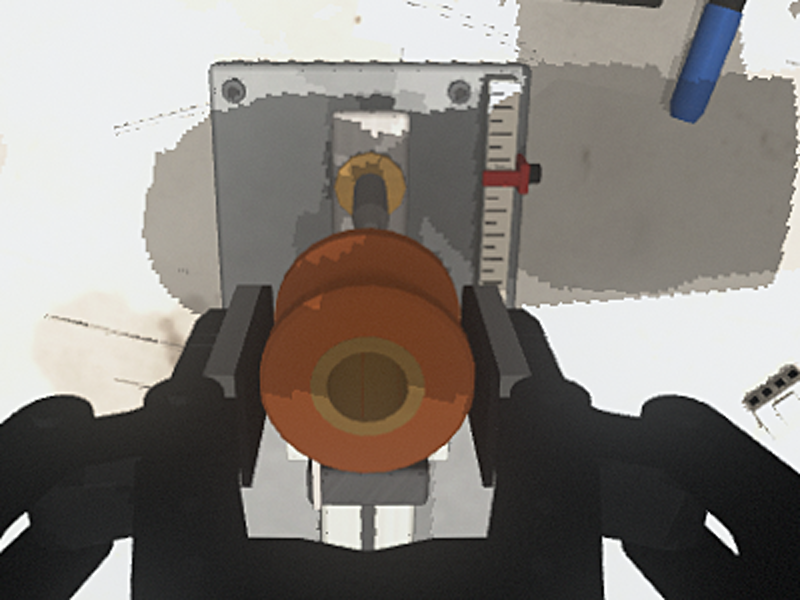

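w3 shows the roller held upright, with its top centre at about (367,380) and its bore at (368,386). The pin shoulder is at (369,186). I'll compute where the bore axis is before lowering.

```bash
python3 - <<'E'
from h import *
c=np.load('pics/w3.npy',allow_pickle=True).item()
f=lambda x,y,z:onz(c,(100+x/2,120+y/2),z)
T=[f(*q,174.3) for q in[(260,378),(474,378),(367,285),(367,472)]]
print(np.round(T,1),(T[0]+T[1])/2,(T[2]+T[3])/2)
print("bore",(f(327,386,174.3)+f(410,386,174.3))/2,(f(368,350,174.3)+f(368,422,174.3))/2)
print("shoulder",(f(335,186,56)+f(404,186,56))/2, f(369,153,56)); 
E
```

```text
[[510.3 -39.4 174.3]
 [502.8  -1.5 174.3]
 [488.3 -24.  174.3]
 [526.8 -16.4 174.3]] [506.54205289 -20.42895092 174.3       ] [507.57849153 -20.22292094 174.3       ]
bore [508.07274569 -19.84949536 174.3       ] [508.23011611 -19.91060834 174.3       ]
shoulder [508.10486922 -19.29174831  56.        ] [497.03792612 -21.64014494  56.        ]
```

```bash
python3 - <<'E'
from h import *
X,Y=508.1,-18.5
robot.servo_line([X,Y,106],speed=120); robot.pause(.2)
for z in (94,88,82,75,68,64,62.5,61.5):
    robot.servo_line([X,Y,z],speed=60); s=robot.read_state(); print(z,s["tool_pos"].round(2),s["force"].round(1),s["moment"].round(2))
    if abs(s["force"][2])>12 or np.hypot(*s["force"][:2])>12: print("stop");break
print(s["time"],s["grip_width"])
E
```

```text
94 [507.62 -18.63  93.39] [ 0.1 -0.3  0.4] [-0.01 -0.05  0.02]
88 [507.8  -18.55  87.55] [ 1.1  0.  -0.8] [ 0.05 -0.05  0.04]
82 [507.76 -18.56  81.54] [-0.8  0.1 -0.3] [-0.04  0.02  0.06]
75 [507.71 -18.59  74.49] [-0.2  0.  -0.9] [ 0.02  0.03 -0.02]
68 [507.73 -18.56  67.5 ] [ 0.2 -0.8  0.4] [-0.01 -0.07 -0.02]
64 [507.9  -18.55  63.75] [-0.6 -0.3 -0.5] [-0.01 -0.02  0.  ]
62.5 [508.11 -18.48  62.49] [-0.2  0.1 -0.2] [ 0.02 -0.02 -0.  ]
61.5 [508.21 -18.47  61.57] [0.6 0.1 1.1] [-0.03 -0.04  0.01]
12.0167 39.58932043332352
```

```bash
python3 - <<'E'
from h import *
s0=robot.read_state()["tool_pos"]
robot.command_gripper(85); robot.pause(.2)
robot.servo_line([508.1,-18.5,150],speed=150)
R=Rt(np.radians(11.2),1)
robot.servo_line([566.8,-6.6,130],speed=150); robot.pause(.3); save("wrist","w4")
s=robot.read_state();print(s["grip_width"],s["force"],s["tool_pos"],s["time"])
cv2.imwrite('pics/w4b.png',cv2.resize(cv2.imread('pics/w4.png')[40:340,100:500],(800,600),interpolation=cv2.INTER_CUBIC))
E
```

```text
84.82021369866429 [-0.22843466  0.27009882 -0.45190216] [566.60522873  -6.64674709 130.52322746] 14.4
```

View pics/w4b.png

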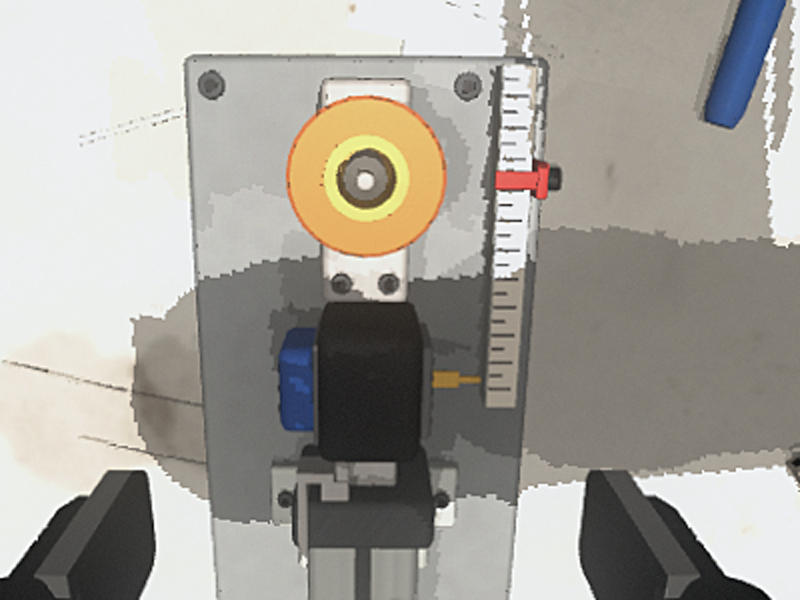

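The roller is seated on its pin: w4 shows the pin tip at (365,181) inside the bore, the pointer tip at (481,379) and the mark at (497,181). I'll measure the draw distance again, then pinch.

```bash
python3 - <<'E'
from h import *
c=np.load('pics/w4.npy',allow_pickle=True).item()
f=lambda x,y,z:onz(c,(100+x/2,40+y/2),z)
y=np.radians(11.2);u=np.array([np.cos(y),np.sin(y),0])
print("draw",(f(481,379.5,28)-f(497,181,28))@u,"pin",f(365,181,94), "head mid",(f(317,370,84)+f(421,370,84))/2)
robot.servo_line([566.8,-6.6,47],speed=90); s=robot.read_state();print(s["tool_pos"],s["force"])
robot.command_gripper(34,60); robot.pause(.3)
s=robot.read_state();print(s["grip_width"],s["gripper_force"],s["force"],s["tool_pos"],s["time"])
E
```

```text
draw 68.2474498300967 pin [508.70946863 -19.02713715  94.        ] head mid [558.30167577  -8.20631412  84.        ]
[567.35086707  -6.5449912   47.67822423] [-0.13827679  0.35378019 -0.34071233]
34.74462543258337 30.202214419841766 [-3.39030818  3.26216876  6.26034227] [567.02919123  -6.07155429  48.19480594] 16.3167
```

```bash
python3 - <<'E'
from h import *
robot.command_gripper(20,70); robot.pause(.2)
s=robot.read_state();p0=s["tool_pos"];print(s["grip_width"],s["gripper_force"],s["force"],p0)
y=np.radians(11.2);u=np.array([np.cos(y),np.sin(y),0]);o=np.array([566.8,-6.6,47.])
for d in(5,20,45,66):
    robot.servo_line(o-d*u,speed=50);s=robot.read_state();print(d,(p0-s["tool_pos"])@u,s["force"].round(1),s["force"]@u,s["grip_width"])
    if np.linalg.norm(s["force"])>40: break
robot.pause(.3);s=robot.read_state();print((p0-s["tool_pos"])@u,s["tool_pos"],s["time"])
save("wrist","w5");save("scene","s5");save("top","t5")
a=cv2.resize(cv2.imread('pics/w5.png'),(560,420));o=np.zeros((600,800,3),np.uint8)
o[:340]=cv2.resize(cv2.imread('pics/w5.png')[60:230,100:500],(800,340),interpolation=cv2.INTER_CUBIC)
o[340:,:400]=cv2.resize(cv2.imread('pics/s5.png')[190:255,230:330],(400,260),interpolation=cv2.INTER_CUBIC)
o[340:,400:]=cv2.resize(cv2.imread('pics/t5.png')[165:230,245:345],(400,260),interpolation=cv2.INTER_CUBIC)
cv2.imwrite('pics/m5.png',o)
E
```

```text
32.628308243561975 69.71342325210571 [-6.1766314   6.48579791 10.84639975] [566.86662387  -5.43865429  48.53991741]
5 2.6341717061103447 [3.4 7.  3.4] 4.723857524796832 32.42895663219474
20 17.303097245635875 [3.  7.3 2.5] 4.364586893045391 32.450666792400334
45 41.785571123182564 [4.7 9.9 1.3] 6.569790174694633 32.45699919577887
66 62.44853786354976 [4.8 9.5 1.1] 6.550198374603625 32.32536050391685
62.244900254343264 [505.71863783 -17.08164172  48.56090394] 18.95
```

View pics/m5.png

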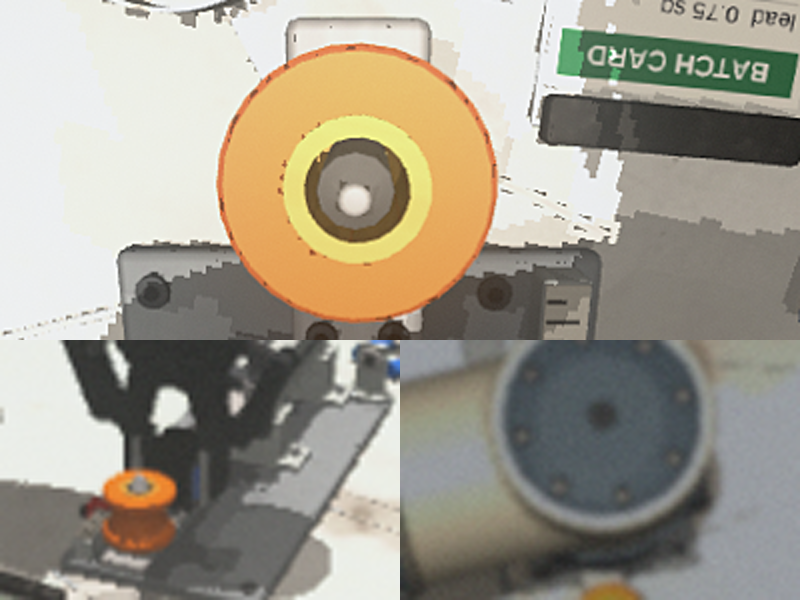

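The arm is drawn, and the roller is still on its pin at (354,200) in the wrist crop. I'll check the rest of the wrist image for the pointer and mark.

```bash
python3 - <<'E'
from h import *
y=np.radians(11.2);u=np.array([np.cos(y),np.sin(y),0])
c4=np.load('pics/w4.npy',allow_pickle=True).item();c=np.load('pics/w5.npy',allow_pickle=True).item()
a=onz(c4,(100+365/2,40+181/2),94);b=onz(c,(277,160),94);print(b,"pin travel",(a-b)@u)
# roller top outlines z=86
a=onz(c4,(100+366.5/2,40+176/2),86);b=onz(c,(100+358/2,60+182/2),86);print("roller travel",(a-b)@u)
cv2.imwrite('pics/w5c.png',cv2.resize(cv2.imread('pics/w5.png')[170:345,220:440],None,fx=3.4,fy=3.4,interpolation=cv2.INTER_CUBIC))
E
```

```text
[447.40710073 -30.77530579  94.        ] pin travel 62.41677173699901
roller travel 63.038692461310056
```

View pics/w5c.png

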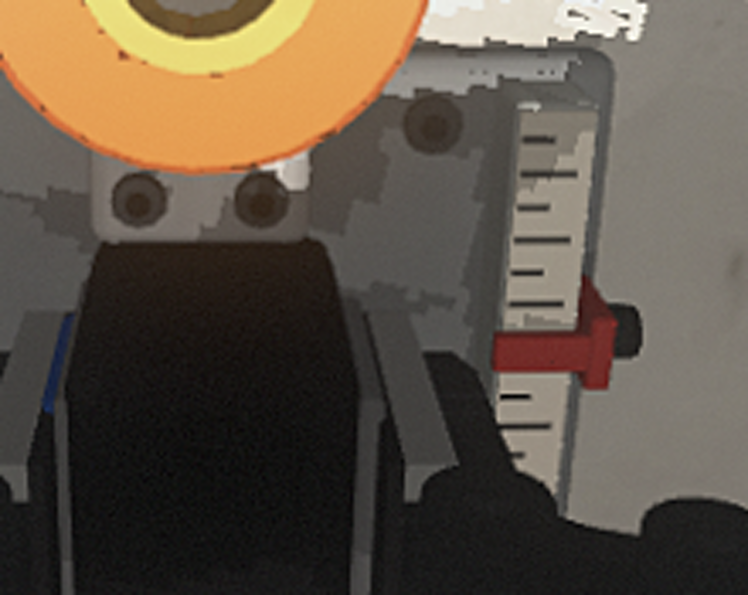

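```bash
python3 - <<'E'
from h import *
y=np.radians(11.2);u=np.array([np.cos(y),np.sin(y),0])
L=lambda n:(np.load(f'pics/{n}.npy',allow_pickle=True).item(),cv2.imread(f'pics/{n}.png').astype(float))
def red(im,x0,x1,y0,y1):
    p=im[y0:y1,x0:x1];w=np.clip(p[...,2]-p[...,:2].max(2)-25,0,None);w=np.minimum(w,60);yy,xx=np.mgrid[y0:y1,x0:x1]
    return (w*xx).sum()/w.sum(),(w*yy).sum()/w.sum()
def yel(im,x0,x1,y0,y1):
    p=im[y0:y1,x0:x1];w=np.clip(np.minimum(p[...,2],p[...,1]*1.3)-p[...,0]-40,0,60);yy,xx=np.mgrid[y0:y1,x0:x1]
    return (w*xx).sum()/w.sum(),(w*yy).sum()/w.sum()
pins={'w1':(200+305/4,125+270/4),'w4':(100+365/2,40+181/2),'w5':(277,160)}
rb={'w1':(329,341,170,190),'w4':(349,366,122,140),'w5':(366,386,262,283)}
yb={'w1':(312,324,248,262),'w4':(329,341,222,238)}
for n in pins:
    c,im=L(n);P=onz(c,pins[n],94);r=red(im,*rb[n]);M=onz(c,r,28);print(n,r,"mark-pin",(M-P)@u)
    if n in yb:
        q=yel(im,*yb[n]);Q=onz(c,q,28);print("  ptr",q,"ptr-pin",(Q-P)@u,"draw",(Q-M)@u)
# tick spacing in w4
c,im=L('w4');s=np.array([357.,0]);
col=im[:,350:352].mean((1,2))
ys=np.arange(142,232);prof=im[142:232,348:352].mean((1,2));k=[i for i in range(1,89) if prof[i]<prof[i-1] and prof[i]<=prof[i+1] and prof[i]<np.median(prof[max(0,i-4):i+5])-8]
X=[onz(c,(350,142+i),25)@u for i in k];print(np.diff(X).round(1),X[0],X[-1],len(X))
E
```

```text
w1 (np.float64(334.4205808533525), np.float64(179.2534958766583)) mark-pin 5.947010528197639
  ptr (np.float64(315.8528665651953), np.float64(254.93860984271944)) ptr-pin 74.6233229028211 draw 68.67631237462346
w4 (np.float64(356.88832), np.float64(129.88256)) mark-pin 5.795576906056842
  ptr (np.float64(333.68715933578403), np.float64(229.1810115350488)) ptr-pin 74.03990304583157 draw 68.24432613977471
w5 (np.float64(375.4270695110748), np.float64(273.55506787792183)) mark-pin 67.43923323260086
[4.7 5.4 4.8 4.8 4.9 4.9 5.  5.  5.1 5.2 4.5] 514.6170209140284 568.8677899934208 12
```

```bash
python3 - <<'E'
from h import *
y=np.radians(11.2);u=np.array([np.cos(y),np.sin(y),0]);o=np.array([566.8,-6.6,47.])
for n,x,r0,r1,x1 in(('w4',350,142,230,346),('w1',332,185,254,326)):
    c=np.load(f'pics/{n}.npy',allow_pickle=True).item();im=cv2.imread(f'pics/{n}.png').mean(2)
    ys=np.arange(r0,r1,.1);xs=x+(ys-r0)/(r1-r0)*(x1-x)
    pr=cv2.remap(im.astype(np.float32),xs.astype(np.float32)[:,None],ys.astype(np.float32)[:,None],cv2.INTER_CUBIC)[:,0]
    X=np.array([onz(c,q,25)@u for q in zip(xs,ys)]);pr=pr-cv2.blur(pr[:,None],(1,131))[:,0]
    sp=np.arange(4.6,5.4,.01);A=[abs((pr*np.exp(2j*np.pi*X/s)).sum()) for s in sp];print(n,"tick spacing",sp[np.argmax(A)])
p=robot.read_state()["tool_pos"];d=66
robot.servo_line(o-(d+6.6)*u,speed=30);robot.pause(.4)
s=robot.read_state();print("moved",(p-s["tool_pos"])@u,s["force"].round(1),s["grip_width"],s["gripper_force"],s["time"])
save("wrist","w6")
cv2.imwrite('pics/w6c.png',cv2.resize(cv2.imread('pics/w6.png')[120:330,200:440],None,fx=2.8,fy=2.8,interpolation=cv2.INTER_CUBIC))
E
```

```text
w4 tick spacing 4.989999999999991
w1 tick spacing 4.969999999999992
moved 6.491633836084156 [ 5.7 11.1  1.2] 32.91586497068126 70.96226334571838 19.8667
```

View pics/w6c.png

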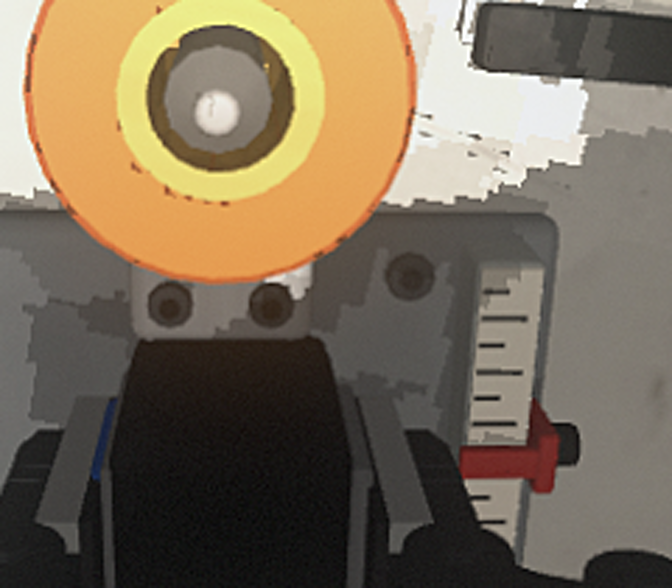

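```bash
python3 - <<'E'
from h import *
print(workorder.finish_job())
E
```

```text
the job is handed in; nothing more can be done
None
```

The job is handed in: the 40 mm orange roller is all the way down on its pin and let go, and the gripper is still pinching the grip head with the arm drawn out 68.7 mm. My measurements put the red mark at 68.4 to 69.1 mm; the finger hid the pointer at the end, so I set the final position from those and could not see pointer and mark together.

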